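Centre the dosing cup on the scale and tare it

TASK

The empty dosing cup stands badly off-centre on the little round platform of the weighing scale. Without gripping or lifting it, nudge it with light taps of the fingertips, low down so that it does not tip or fall, until it stands upright in the middle of the platform and you are clear of it; then press the tare key fully down and let it come up again. Leave the cup centred and do not disturb the other things on the worktop.

Things in the scene. Friction and masses are not known exactly. Their poses are not given: they have to be found in the camera images.
- cup: pale round hollow dosing cup, 66 mm across, 50 mm high, about 35 g. Origin: centre of its underside; z up. Flat foot 44 mm across; side at full 33 mm radius from about 12 mm above the foot up. Slides (friction about 0.75) if pushed within 20 mm of its foot, tips if pushed near the rim. Starts 14 to 20 mm off the platform's centre, any direction. Do not press with over 10 N.
- platform_top (a point): centre of the flat upper face of the scale's round platform, 64 mm in diameter, 38 mm above the worktop, on a thin stem; a dark non-slip top with a thin bright ring. The face of the platform is 6 mm thick and fixed.
- scale: flat white weighing scale, fixed. Origin: on the worktop, right under the platform's centre. Body 18 mm high, 100 mm wide (its y), from -116 to +52 mm along its own x; the grey panel with plain display and tare key is on its -x side and rises to 21 mm.
- tare_key_top (a point): centre of the top of the tare key, a round grey push key 22 mm in diameter, 27.5 mm above the worktop when up, on the scale's panel beside the display, at -84 mm along x and -26 mm along y in the scale's frame.
- tare_key (a joint): travel of the tare key straight down: 0 = up, 0.004 m = fully down. Sprung, takes about 1 N to start and 3 N fully down, returns by itself.
- tape: black roll of tape lying flat, 58 x 56 x 19 mm high. Origin: centre of its underside. Bystander, loose; not to be moved.
- dropper_bottle: amber dropper bottle standing upright, 33 mm across, 102 mm tall. Origin: centre of its underside. Bystander, loose; not to be moved.
- white_peg: white clothes peg lying on its side, 15 x 72 x 12 mm high. Origin: centre of its underside. Bystander, loose; not to be moved.
- wooden_peg: wooden clothes peg lying on its side, 15 x 72 x 12 mm high. Origin: centre of its underside. Bystander, loose; not to be moved.
- keys: bunch of keys lying flat, 110 x 121 x 8 mm high. Origin: centre of its underside. Bystander, loose; not to be moved.
There are look-alikes about, which are no part of the job. There is more than one size of the cup; the one meant has the size given above.

How it is judged:
By the outcome, as a careful person would: the job done as asked, in the order asked, and still so for the second after the job is handed in, with the robot touching nothing.
It also fails if it takes over 51 s, if anything falls off the work surface, if the arm or the gripper's body presses on something with over 40 N, if the wrist force passes 120 N, or if a joint passes its speed limit or range.

ROBOT

A 6-joint arm with a two-finger parallel gripper is mounted at the origin on a cart in front of the work surface, level with it; the furniture and walls round the work are solid. World frame = base frame: x ahead of the robot, y to its left, z up, the work surface at z = 0. Lengths are in mm, angles in rad, forces in N, time in s.
With the tool pointing down it reaches from about 425 to 950 mm from the base axis. Payload 3.5 kg.
Tool frame: the origin (TCP) lies at the very end of the fingers, on their centre line; the grasp point (between the pads) lies 19 mm behind it; x points along the fingers, z is the direction in which the jaws open and shut, and the axes are right-handed (so a half turn about x gives the same grasp; the last joint's range is limited). The gripper opens to 85 mm and grips with 20 to 120 N. Pads are 22 mm wide; open, the fingers measure 114 mm over their backs; the gripper's body (76 mm by 85 mm) begins 54 mm behind the grasp point. The pads swing forward as they close: fully open they stand 13 mm farther back than shut.
Start: joints at [0.578, 0.286, 1.577, -0, 1.279, -0.15], TCP at [503.86, 449.144, 231.325] pointing down, gripper open.
Joint ranges: [-2.77, 2.77], [-0.9, 2.22], [0.21, 2.48], [-1.53, 4.67], [0.24, 2.81], [-2.84, 2.84]. Speed limits (rad/s): [2.79, 2.79, 3.14, 3.14, 3.14, 3.14].

INTERFACE

Orientations are given as a rotation vector (axis times angle).
In Python, from rig import get_obs, vision, bot gives the robot as it stands.
- The arm moves only by the tool move_arm, never from a script. Its argument "plan" is one flat list of numbers, 5 for each row, row after row: the shift along the tool's x, y, z in m, then the turn about the tool's x in rad, then the closure in counts, from 0 (fully open) to 255 (shut). A call has 1 to 8 rows; each row is the pose to reach, as a shift and turn from the pose commanded when the call began, along the tool's axes at that moment; what a row does not reach only later rows make up. A row lasts 1/10 s, in which the tool goes at most 50 mm and 8.59 degrees, less where a joint would pass 70% of its speed; a pose out of reach is approached as far as the arm can. A call with a gripper value outside its range is refused whole. The fingers move at their own pace and stop on an object; "squeeze" is the grip in N (left out, the last holds). Time passes only in rows, so rows that repeat a pose let the fingers close. It gives the time, the measured TCP pose, the force and the opening at its end, in the units of the state.
- get_obs(): the state, without advancing time (a new reading comes with each control period).
- vision.grab_frame(name): name is "scene" or "top" or "wrist"; returns (picture, depth): 400x640x3 uint8, red, green, blue; 400x640 float32, mm along the optical axis (not along the pixel's ray), 0 where there is no reading.
- vision.camera_model(name): a dict with "fx", "fy", "cx", "cy" (pixels), "R" (3x3) and "t" (3): a world point X has camera coordinates R X + t; the wrist camera has in their place "hand_eye" (4x4, takes a point from camera to tool coordinates, whose origin is the TCP and whose axes are the tool frame's). Camera axes: x right, y down, z forward; pixel columns grow to the right and rows downward; lengths in mm; the calibration is good to about 2 mm. A picture is of the moment at which its call begins: read the wrist's pose just before it. camera_model takes no time and is no camera call.
- bot.close_job(): hands the job in, once; it reports no verdict.
The state is a dict: "t": time; "joint_positions": joint angles; "joint_velocities": joint speeds; "effort": joint torques, N m; "position": TCP position; "eef_rot": TCP orientation; "force": force on the tool from outside, world axes, zero at the start; "ft_torque": the same for the moment, N m; "opening": finger opening in mm.
Only numpy, scipy, OpenCV 4.12 (cv2) and the standard library are available. Lean on these libraries where they do the work, as an engineer would, in place of code of your own. Each camera call takes 0.05 s, during which the arm holds its last target.

## Working session

There is one attempt and no reset: what is moved stays moved. The work goes in short steps, Python scripts to look and compute and a tool call to move; the robot and the scene stay as the last step left them, time stands still between calls to the robot, and variables do not carry over. Pictures are saved under pics/ and viewed, and the job is handed in when it is done.

Besides the shell and the picture viewer there is one more tool, called after ">>>" by a JSON object that holds its "name" and its "arguments", one argument or row to a line. move_arm: Moves the arm, as the interface text tells. Its arguments: {"type":"object","properties":{"plan":{"type":"array"},"squeeze":{"type":"number"}},"required":["plan"]}

```bash
ls; mkdir -p pics
python3 - <<'E'
from rig import get_obs, vision, bot
import cv2,numpy as np
o=get_obs();print({k:np.round(v,3) for k,v in o.items()})
for n in ("scene","top"):
    p,d=vision.grab_frame(n);cv2.imwrite(f"pics/{n}0.png",p[:,:,::-1]);np.save(f"{n}0.npy",d)
    m=vision.camera_model(n);print(n,m)
print(vision.camera_model("wrist"))
E
```

```text
pics
{'t': np.float64(0.0), 'joint_positions': array([ 0.578,  0.287,  1.578,  0.   ,  1.279, -0.15 ]), 'joint_velocities': array([ 0.001,  0.   ,  0.001,  0.   , -0.002,  0.002]), 'effort': array([-1.0000e-03, -4.0597e+01, -2.9263e+01, -0.0000e+00,  6.0000e-03,
       -0.0000e+00]), 'position': array([503.315, 448.794, 229.921]), 'eef_rot': array([-0.57 ,  1.497,  0.569]), 'force': array([ 0.1  , -0.271,  0.053]), 'ft_torque': array([-0.002, -0.06 , -0.016]), 'opening': np.float64(85.137)}
scene {'fx': 454.34054357174074, 'fy': 454.34054357174074, 'cx': 327.85308630068687, 'cy': 194.24352566741757, 'R': array([[ 0.75206565, -0.65870828,  0.0223753 ],
       [-0.45436111, -0.54275152, -0.70638288],
       [ 0.47744448,  0.52107983, -0.7074762 ]]), 't': array([-317.77309176,  357.03062277,  685.41580261])}
top {'fx': 518.1183908917975, 'fy': 518.1183908917975, 'cx': 318.3711009156576, 'cy': 197.12421480237654, 'R': array([[ 0.01335226, -0.99977561, -0.01644512],
       [-0.98296445, -0.0101091 , -0.18351756],
       [ 0.18331014,  0.01861534, -0.98287886]]), 't': array([ 124.51756466,  523.49107716, 1021.820414  ])}
{'fx': 350.7669395431883, 'fy': 350.7669395431883, 'cx': 312.67981647356055, 'cy': 200.3935770161896, 'hand_eye': array([[-2.13406629e-04, -2.70763538e-01,  9.62645865e-01,
        -1.43075889e+02],
       [-6.05870063e-04, -9.62645675e-01, -2.70763619e-01,
         6.92370146e+01],
       [ 9.99999794e-01, -6.41021062e-04,  4.13874465e-05,
         6.42677741e-01],
       [ 0.00000000e+00,  0.00000000e+00,  0.00000000e+00,
         1.00000000e+00]])}
```

View pics/scene0.png

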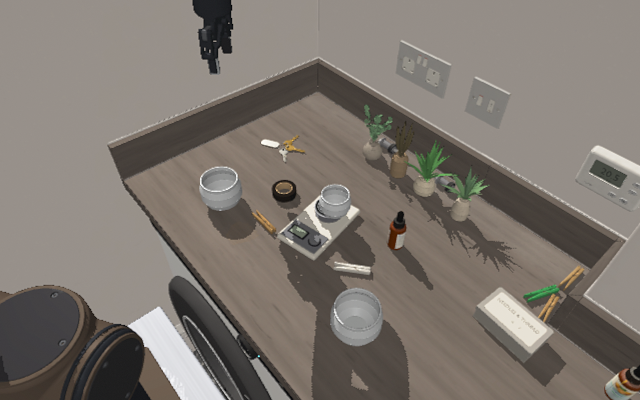

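View pics/top0.png

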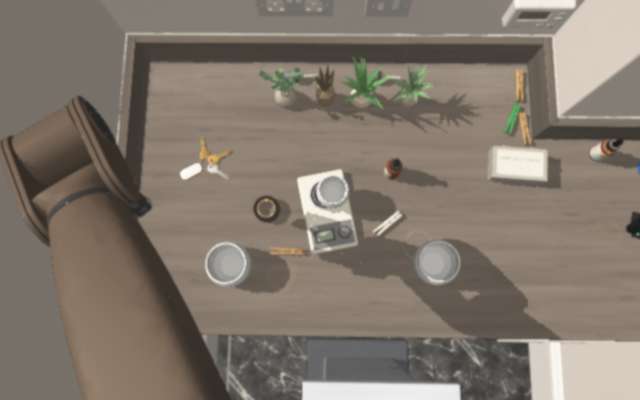

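Cup candidates in the top view are the small cup on the scale at (331,191) and two larger ones at (228,264) and (437,262). I choose the one on the platform. The tare key is the round one at (345,231), beside the display at (326,236). Next I check this in a close crop.

Run:
```python
import cv2
p=cv2.imread("pics/top0.png")[160:260,280:420];a=cv2.resize(p,(784,560),interpolation=cv2.INTER_CUBIC);cv2.imwrite("pics/top0c.png",a)
p=cv2.imread("pics/scene0.png")[170:270,260:400];a=cv2.resize(p,(784,560),interpolation=cv2.INTER_CUBIC);cv2.imwrite("pics/scene0c.png",a)
```

```text
(no output)
```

View pics/top0c.png

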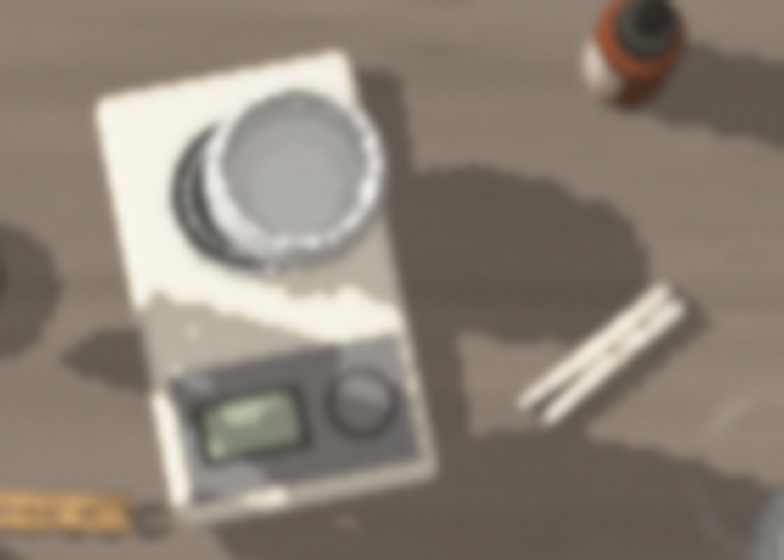

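View pics/scene0c.png

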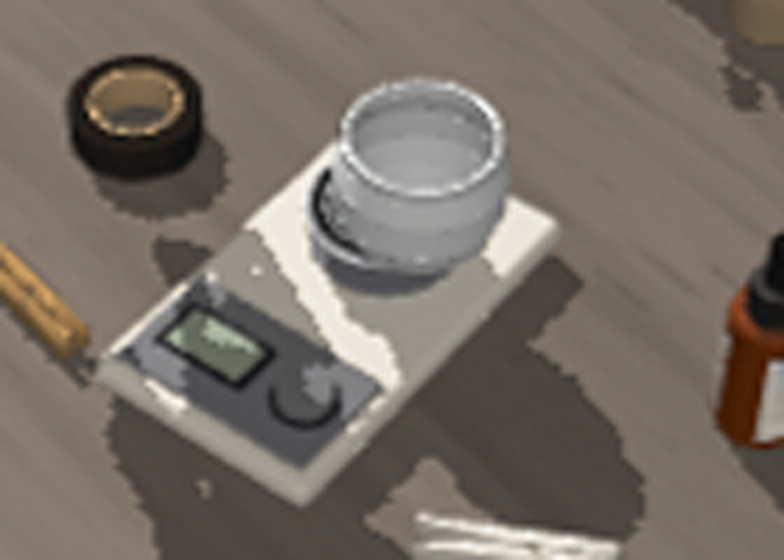

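The crop shows the small cup overhanging the platform to the upper right, with the dark disc and bright ring visible on its left. The key is at crop (362,400). Next I measure them.

```bash
cat > h.py <<'E'
import numpy as np,cv2
from scipy.optimize import least_squares
from scipy.spatial.transform import Rotation as Rn
def world(d,m):
    v,u=np.mgrid[:400,:640]
    P=np.stack([(u-m['cx'])/m['fx']*d,(v-m['cy'])/m['fy']*d,d],-1)
    return (P-m['t'])@m['R']
def wristmodel(m,o):
    Rt=Rn.from_rotvec(o['eef_rot']).as_matrix();H=m['hand_eye']
    R=Rt@H[:3,:3];t=Rt@H[:3,3]+np.array(o['position'])
    m=dict(m);m['R']=R.T;m['t']=-R.T@t;return m
def proj(X,m):
    c=np.asarray(X)@m['R'].T+m['t'];return np.stack([m['fx']*c[...,0]/c[...,2]+m['cx'],m['fy']*c[...,1]/c[...,2]+m['cy']],-1)
def onplane(u,v,z,m):
    r=np.array([(u-m['cx'])/m['fx'],(v-m['cy'])/m['fy'],1])@m['R'];c=-m['t']@m['R']
    return c+r*(z-c[2])/r[2]
def circ(P,r=None):
    f=lambda q:np.hypot(P[:,0]-q[0],P[:,1]-q[1])-(q[2] if r is None else r)
    x0=[*P.mean(0)[:2],33.];return least_squares(f,x0[:2] if r else x0,loss='soft_l1').x
E
python3 - <<'E'
from h import *
from rig import vision
for n in ("top","scene"):
    m=vision.camera_model(n);W=world(np.load(f"{n}0.npy"),m)
    # approx
    c=onplane(325,210,18,vision.camera_model("top"))
    near=np.hypot(W[...,0]-c[0],W[...,1]-c[1])<120
    z=W[...,2]
    print(n,c.round(1),np.histogram(z[near],bins=np.arange(-10,120,5))[0])
    P=W[near&(z>13)&(z<30)][:,:2].astype(np.float32)
    print("body rect",cv2.minAreaRect(P))
    Q=W[near&(z>80)&(z<100)]
    print("rim",circ(Q),np.percentile(Q[:,2],[5,50,99]))
    Q=W[near&(z>60)&(z<82)];print("cup wall",circ(Q[:,:2]))
    Q=W[near&(z>33)&(z<43)];print("plat",len(Q),cv2.minEnclosingCircle(Q[:,:2].astype(np.float32)))
m=vision.camera_model("top")
for k,(u,v,zz) in dict(a=(98,103,18),b=(345,52,18),c=(435,470,18),d=(183,520,18),key=(362,400,27)).items():
    print(k,onplane(280+u/5.6-.4,160+v/5.6-.4,zz,m).round(1))
m=vision.camera_model("scene")
for k,(u,v,zz) in dict(key=(306,403,25)).items():
    print(k,onplane(260+u/5.6-.4,170+v/5.6-.4,zz,m).round(1))
E
```

```text
top [500.2 116.9  18. ] [  95 3350 2211   76  364 1646  732   68   30  322  234  100   54   38
   16   17   55   68   45   87    5    0    0    0    0]
body rect ((486.4461669921875, 130.0165252685547), (185.5771026611328, 188.86041259765625), 32.969932556152344)
rim [530.56934946 101.50294826  28.38007075] [80.54658846 86.38565966 90.84200259]
cup wall [531.10693862 101.59371641  31.45266845]
plat 515 ((531.6770629882812, 113.27476501464844), 37.46832275390625)
scene [500.2 116.9  18. ] [  10 3315  687  166  357 1540  339   60    7   92   54   70   77   91
   94   93  112  111   99   79    0    0    0    0    0]
body rect ((486.9643249511719, 147.68931579589844), (167.38784790039062, 173.65147399902344), 12.69424819946289)
rim [528.16420476 102.28337549  28.32647211] [80.49178573 84.4238714  88.73589633]
cup wall [528.14834184 102.50340066  30.98180056]
plat 126 ((524.5733642578125, 113.34619140625), 36.99311447143555)
a [569.1 177.5  18. ]
b [590.1  83.   18. ]
c [429.9  48.6  18. ]
d [410.2 142.5  18. ]
key [454.8  76.2  27. ]
key [449.   72.9  25. ]
```

Run:
```python
from h import *
from rig import vision,get_obs
o=get_obs();R=Rn.from_rotvec(o['eef_rot']).as_matrix();print(R.round(3),o['position'])
# yaw of tool y
print(np.degrees(np.arctan2(R[1,1],R[0,1])))
for k,(u,v,z) in dict(bottle=(393,160,100),tape=(266,208,19),wp=(388,222,12),wood=(286,251,12),keys=(212,158,4)).items():
    print(k,onplane(u,v,z,vision.camera_model("top")).round())
p,d=vision.grab_frame("wrist");cv2.imwrite("pics/w0.png",p[:,:,::-1])
```

```text
[[-0.002 -0.665  0.746]
 [-0.001  0.746  0.665]
 [-1.     0.    -0.002]] [503.38370768 448.83088912 230.06404082]
131.71330487772934
bottle [589. -18. 100.]
tape [503. 242.  19.]
wp [477. -17.  12.]
wood [413. 198.  12.]
keys [615. 366.   4.]
```

View pics/w0.png

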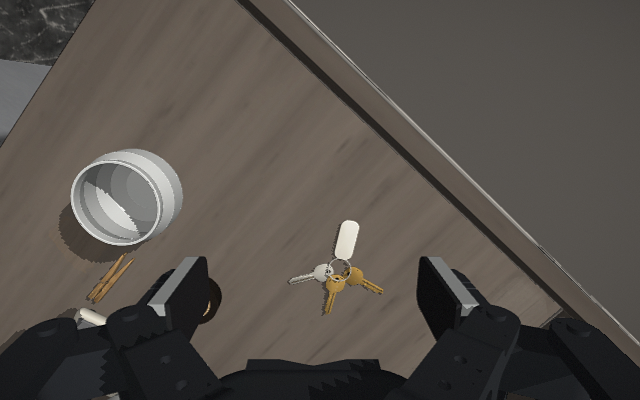

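>>> {"name": "move_arm", "arguments": {
  "plan": [0,-0.037,-0.028,0.091,165,0,-0.073,-0.056,0.182,165,0,-0.11,-0.085,0.273,165,0,-0.147,-0.113,0.364,165,0,-0.183,-0.141,0.455,165,0,-0.22,-0.169,0.546,165,0,-0.256,-0.197,0.637,165,0,-0.293,-0.226,0.728,165]
}}

```text
t: 0.95
position: [529.7, 78.4, 231.1]
eef_rot: [0.003, 1.571, -0.003]
force: [0.7, -0.5, 0.5]
opening: 30.0
```

>>> {"name": "move_arm", "arguments": {
  "plan": [0,0,0,0,165,0,0,0,0,165]
}}

```text
t: 1.15
position: [530.0, 79.1, 231.1]
eef_rot: [0.002, 1.571, -0.001]
force: [0.3, 0.7, 0.2]
opening: 30.5
```

Run:
```python
from h import *
from rig import vision,get_obs
import pickle
o=get_obs();p,d=vision.grab_frame("wrist");cv2.imwrite("pics/w1.png",p[:,:,::-1]);pickle.dump((o,p,d),open("w1.pkl","wb"))
R=Rn.from_rotvec(o['eef_rot']).as_matrix();print(R.round(3),o['position'],o['opening'],o['joint_positions'].round(2))
```

```text
[[-0.001  0.002  1.   ]
 [ 0.     1.    -0.002]
 [-1.     0.    -0.001]] [529.99720241  79.12484656 231.09392492] 30.483347098616207 [-0.04 -0.02  1.92  0.    1.25 -0.04]
```

View pics/w1.png

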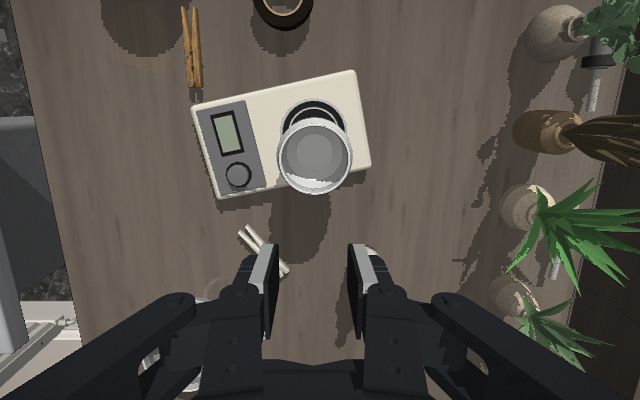

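The wrist view shows the scale with the cup rim near (314,158), the platform arc around (312,115), the key at (238,175) and the fingertips at (265,255) and (360,255). Next I measure more exactly.

```bash
cat >> h.py <<'E'
def crop(p,x0,y0,w,h,s,fn):
    cv2.imwrite(fn,cv2.resize(p[y0:y0+h,x0:x0+w,::-1],None,fx=s,fy=s,interpolation=cv2.INTER_CUBIC))
E
python3 - <<'E'
from h import *
from rig import vision
import pickle
o,p,d=pickle.load(open("w1.pkl","rb"))
m=wristmodel(vision.camera_model("wrist"),o);W=world(d,m)
crop(p,180,60,200,150,4,"pics/w1c.png")
near=np.hypot(W[...,0]-530,W[...,1]-105)<60;z=W[...,2]
print(np.histogram(z[near],bins=np.arange(0,100,4)))
Q=W[near&(z>83)&(z<95)];print("rim",circ(Q))
Q=W[near&(z>34)&(z<41)];print("plat",len(Q),circ(Q,None), np.median(z[near&(z>34)&(z<41)]))
near=np.hypot(W[...,0]-500,W[...,1]-113)<105
mk=(near&(z>12)).astype(np.uint8)
n,l,s,c=cv2.connectedComponentsWithStats(mk);i=1+np.argmax(s[1:,4])
Q=W[(l==i)&(z<24)][:,:2].astype(np.float32);print("body",cv2.minAreaRect(Q),len(Q))
E
```

```text
(array([ 424,    0,    0,   56, 3921,  203,    0,    0,    0, 1329, 1537,
        771,  320,  278,  134,   61,   25,   16,  250,  240,  139,  323,
        362,    0]), array([ 0,  4,  8, 12, 16, 20, 24, 28, 32, 36, 40, 44, 48, 52, 56, 60, 64,
       68, 72, 76, 80, 84, 88, 92, 96]))
rim [531.1678247  103.09663624  28.0432473 ]
plat 1950 [530.35742487 122.47325977  24.07506346] 39.27374803448558
body ((0.0, 0.0), (0.0, 0.0), 0.0) 0
```

View pics/w1c.png

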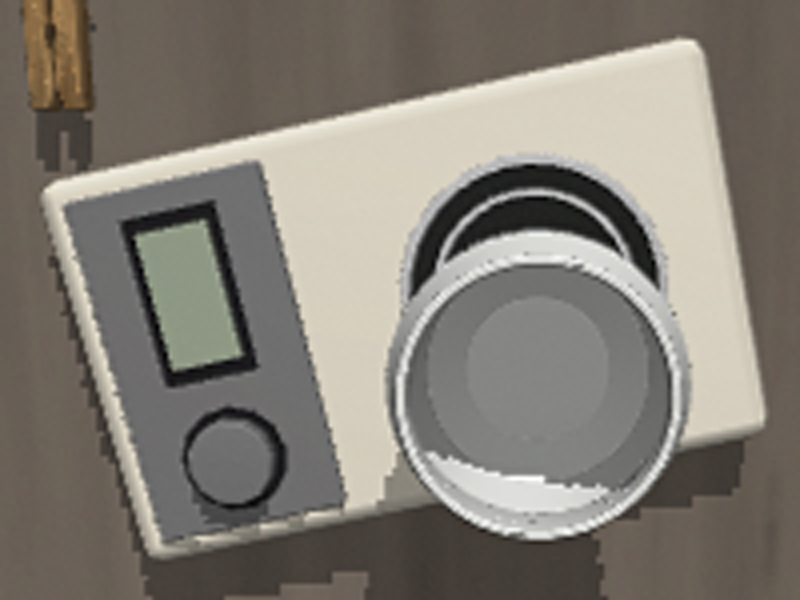

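Run:
```python
from h import *
from rig import vision
import pickle
o,p,d=pickle.load(open("w1.pkl","rb"))
m=wristmodel(vision.camera_model("wrist"),o)
f=lambda L,z:np.array([onplane(180+(u-1.5)/4,60+(v-1.5)/4,z,m) for u,v in L])
out=[(420,225),(465,175),(535,155),(605,172),(650,225),(664,265)]
inn=[(445,245),(470,213),(535,189),(600,212),(625,243)]
print("outer",circ(f(out,38)),circ(f(out,38),32)); print("inner",circ(f(inn,38)))
rim=[(397,400),(685,400),(540,541),(440,505),(640,505),(440,290),(640,290)]
print("rim z88",circ(f(rim,88)))
foot=[(467,368),(610,368),(540,297),(540,440)]
print("foot z40",circ(f(foot,40)))
c=f([(45,190),(155,557),(765,428),(700,42)],18);print(c.round(1),c.mean(0))
x=(c[2]+c[3]-c[0]-c[1])/2;yaw=np.arctan2(x[1],x[0]);print(np.linalg.norm(x),yaw, c.mean(0)+32*np.array([np.cos(yaw),np.sin(yaw),0]))
print("key",f([(235,458)],27.5), f([(185,458),(287,458)],27.5))
```

```text
outer [530.81870007 121.33760403  30.64956853] [530.46570952 119.59218376]
inner [530.80188115 120.15051272  24.03977793]
rim z88 [531.72458359 102.77191221  29.95380986]
foot z40 [531.47612811 102.64222501  17.02901262]
[[410.5 144.   18. ]
 [430.4  50.5  18. ]
 [589.7  84.4  18. ]
 [570.2 177.7  18. ]] [500.20030379 114.14907483  18.        ]
163.038131282398 0.20917084592999577 [531.50281335 120.79383931  18.        ]
key [[455.17400799  78.85993747  27.5       ]] [[442.59906103  78.8907151   27.5       ]
 [468.25094726  78.8279312   27.5       ]]
```

Run:
```python
from h import *
from rig import vision
import pickle
o,p,d=pickle.load(open("w1.pkl","rb"))
m=wristmodel(vision.camera_model("wrist"),o);W=world(d,m)
T=(W-o['position'])@Rn.from_rotvec(o['eef_rot']).as_matrix()
crop(p,220,220,200,150,4,"pics/w1f.png")
for v in (246,255,265,280):
    for u in (255,262,268,272,276,352,358,365,372): print(v,u,T[v,u].round(1))
```

```text
246 255 [220.2 -85.5 -64.5]
246 262 [ -7.1  11.5 -21.1]
246 268 [ -7.9  11.9 -18.4]
246 272 [ -8.4  12.1 -16.7]
246 276 [ -7.   11.5 -15.2]
246 352 [-7.9 11.8 16.5]
246 358 [-7.7 11.8 19. ]
246 365 [222.  -86.3  58.7]
246 372 [231.8 -90.6  68.3]
255 255 [ -7.2   7.5 -24.1]
255 262 [-17.4  12.1 -19.6]
255 268 [-16.6  11.8 -17.4]
255 272 [-17.6  12.2 -15.7]
255 276 [ -9.7   8.6 -15. ]
255 352 [-17.1  12.   15.5]
255 358 [-17.2  12.   17.8]
255 365 [-17.2  12.   20.5]
255 372 [-8.9  8.2 24.8]
265 255 [-25.3  11.7 -21.1]
265 262 [-24.2  11.2 -18.7]
265 268 [-26.3  12.3 -16.1]
265 272 [-24.   11.1 -15. ]
265 276 [-10.6   4.5 -15. ]
265 352 [-20.3   9.3  15.2]
265 358 [-25.   11.6  16.8]
265 365 [-25.4  11.8  19.4]
265 372 [-17.9   8.1  23.3]
280 255 [-35.5  11.2 -19.5]
280 262 [-36.1  11.5 -17. ]
280 268 [-36.1  11.5 -15. ]
280 272 [-25.6   5.8 -15. ]
280 276 [-12.9  -1.1 -15. ]
280 352 [-22.3   4.   15.2]
280 358 [-37.   12.   15.4]
280 365 [-36.9  11.9  17.7]
280 372 [-36.7  11.8  20.1]
```

View pics/w1f.png

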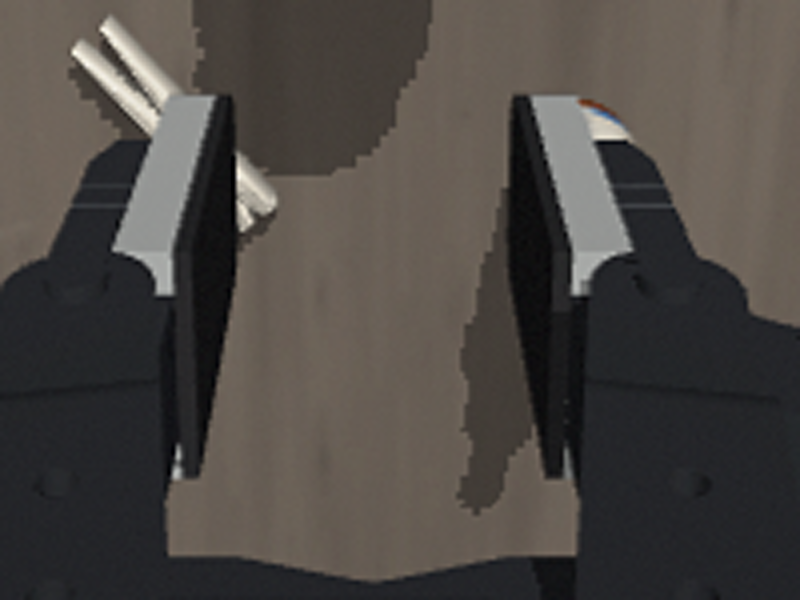

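>>> {"name": "move_arm", "arguments": {
  "plan": [0,-0.034,0.001,0,165,0.04,-0.034,0.001,0,165,0.08,-0.034,0.001,0,165,0.12,-0.034,0.001,0,165,0.155,-0.034,0.001,0,165,0.18,-0.034,0.001,0,165,0.191,-0.034,0.001,0,165,0.191,-0.034,0.001,0,165]
}}

```text
t: 2.0
position: [529.8, 47.4, 38.7]
eef_rot: [-0.001, 1.575, 0.002]
force: [0.2, -0.4, 0.2]
opening: 30.1
```

```bash
cat > snap.py <<'E'
import sys
from h import *
from rig import vision,get_obs
import pickle
n=sys.argv[1]
o=get_obs();p,d=vision.grab_frame("wrist");pickle.dump((o,p,d),open(n+".pkl","wb"));cv2.imwrite(f"pics/{n}.png",p[:,:,::-1])
print(o['t'],o['position'].round(1),o['force'].round(2),o['opening'],o['eef_rot'].round(4))
m=wristmodel(vision.camera_model("wrist"),o);W=world(d,m);z=W[...,2]
near=np.hypot(W[...,0]-531,W[...,1]-112)<60
Q=W[near&(z>86)&(z<92)];print("rim",len(Q),circ(Q) if len(Q)>10 else None)
E
python3 snap.py w2
```

```text
2.0 [529.8  47.4  38.7] [ 0.22 -0.39  0.19] 30.108164850149034 [-1.3000e-03  1.5746e+00  2.1000e-03]
rim 7563 [531.37624395 102.3749268   28.30517423]
```

View pics/w2.png

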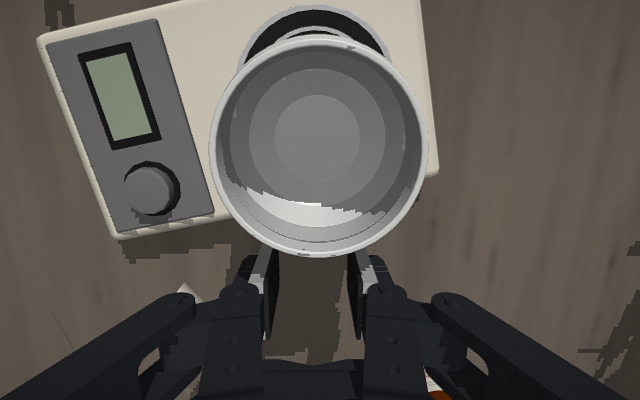

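>>> {"name": "move_arm", "arguments": {
  "plan": [0,0.008,0.0,0,165,0,0.013,0.0,0,165,0,0.015,0.0,0,165,0,0.017,0.0,0,165,0,0.019,0.0,0,165,0,0.021,0.0,0,165,0,0.023,0.0,0,165,0,0.023,0,0,165]
}}

```text
t: 2.85
position: [531.1, 69.2, 40.3]
eef_rot: [0.0, 1.571, 0.0]
force: [1.4, -0.4, -1.1]
opening: 30.2
```

```bash
python3 snap.py w3
```

```text
2.85 [531.1  69.2  40.3] [ 1.39 -0.36 -1.13] 30.214037133656003 [1.0000e-04 1.5708e+00 1.0000e-04]
rim 7606 [531.13745612 109.20140446  28.75520317]
```

View pics/w3.png

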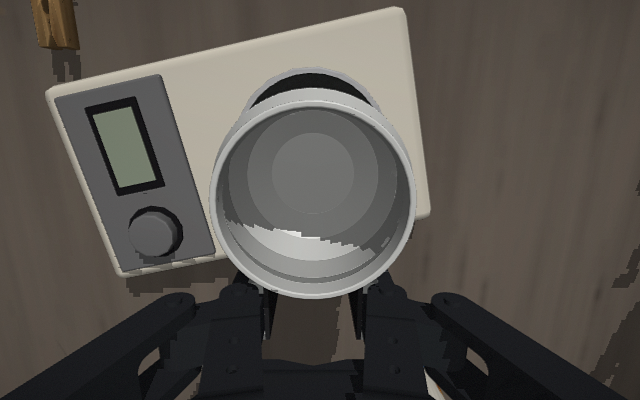

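The cup slid 6.7 mm, upright, and the platform arc is still visible above it at (310,70). I continue.

>>> {"name": "move_arm", "arguments": {
  "plan": [0,0.0015,0.0,0,165,0,0.003,0.0,0,165,0,0.0045,0.0,0,165,0,0.006,0.0,0,165,0,0.0075,0.0,0,165,0,0.009,0.0,0,165,0,0.009,0.0,0,165]
}}

```text
t: 3.6
position: [531.1, 78.3, 40.3]
eef_rot: [-0.0, 1.571, 0.0]
force: [-0.6, 0.2, -1.2]
opening: 30.4
```

```bash
python3 snap.py w4
python3 - <<'E'
from h import *
from rig import vision
for n in ("top","scene"):
    p,d=vision.grab_frame(n);np.save(n+"1.npy",d);cv2.imwrite(f"pics/{n}1.png",p[:,:,::-1])
    m=vision.camera_model(n)
    for k in "01":
        W=world(np.load(n+k+".npy"),m);z=W[...,2];near=np.hypot(W[...,0]-531,W[...,1]-112)<50
        print(n,k,circ(W[near&(z>82)&(z<94)]))
E
```

```text
3.6 [531.1  78.3  40.3] [-0.62  0.24 -1.19] 30.378449249950243 [-2.0000e-04  1.5708e+00  3.0000e-04]
rim 7555 [531.06611209 118.25258106  28.77863184]
top 0 [530.72132604 101.43270472  28.24051851]
top 1 [531.1393133  119.88829057  27.25311026]
scene 0 [528.12752417 102.27581355  28.31071131]
scene 1 [528.390773   108.2477743   37.80841434]
```

View pics/w4.png

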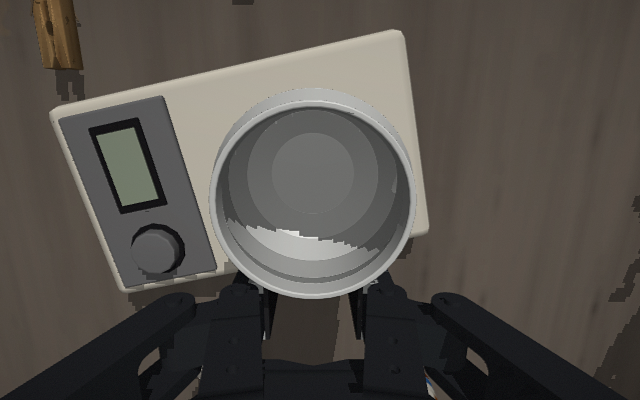

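Run:
```python
from h import *
from rig import vision
import pickle
o,p,d=pickle.load(open("w4.pkl","rb"))
m=wristmodel(vision.camera_model("wrist"),o)
c=np.array([onplane(u,v,18,m) for u,v in [(50,111),(121,292),(429,234),(403,30)]])
print(c.round(1));x=(c[2]+c[3]-c[0]-c[1])/2;yaw=np.arctan2(x[1],x[0]);print(np.linalg.norm(x),yaw,c.mean(0)+32*np.array([np.cos(yaw),np.sin(yaw),0]))
rim=[(210,195),(415,195),(313,298),(240,268),(388,268),(240,125),(388,125),(313,95)]
print(circ(np.array([onplane(u,v,88,m) for u,v in rim])))
print("foot",onplane(313,173,40,m))
```

```text
[[411.1 143.8  18. ]
 [429.8  51.   18. ]
 [589.7  83.7  18. ]
 [570.1 177.6  18. ]]
162.9028009123229 0.2055551642252011 [531.52112961 120.5502385   18.        ]
[531.43513741 119.71325186  29.526362  ]
foot [531.3440793  119.31854487  40.        ]
```

>>> {"name": "move_arm", "arguments": {
  "plan": [0,0.0006,0.0,0,165,0,0.0012,0.0,0,165,0,0.0012,0.0,0,165,0,-0.005,0,0,165,0,-0.025,0,0,165,-0.03,-0.03,0,0,165,-0.075,-0.03,0,0,165,-0.12,-0.03,0,0,165]
}}

```text
t: 4.55
position: [530.3, 47.4, 160.8]
eef_rot: [0.001, 1.573, -0.001]
force: [1.0, -0.4, 0.1]
opening: 30.3
```

>>> {"name": "move_arm", "arguments": {
  "plan": [-0.04,0.025,0,0,200,-0.07,0.04,0,0,255,-0.07,0.04,0,0,255,-0.07,0.04,0,0,255]
}}

```text
t: 4.95
position: [531.3, 88.0, 231.0]
eef_rot: [-0.001, 1.569, 0.0]
force: [-0.5, 0.2, -0.7]
opening: 0.1
```

```bash
python3 snap.py w5
python3 - <<'E'
from h import *
import pickle
from rig import vision
o,p,d=pickle.load(open("w5.pkl","rb"))
crop(p,180,60,200,150,4,"pics/w5c.png")
n="top";p,d=vision.grab_frame(n);m=vision.camera_model(n)
W=world(d,m);z=W[...,2];near=np.hypot(W[...,0]-531,W[...,1]-120)<50
print(n,circ(W[near&(z>82)&(z<94)]));crop(p,280,160,140,100,5.6,"pics/top2c.png")
E
```

```text
4.95 [531.3  88.  231. ] [-0.5   0.17 -0.67] 0.07144410123070559 [-6.0000e-04  1.5691e+00  2.0000e-04]
rim 621 [530.90728971 120.22661437  28.18926361]h.py:19: RuntimeWarning: Mean of empty slice.
  x0=[*P.mean(0)[:2],33.];return least_squares(f,x0[:2] if r else x0,loss='soft_l1').x
  ret = um.true_divide(
Traceback (most recent call last):
  File "h.py", line 19, in circ
    x0=[*P.mean(0)[:2],33.];return least_squares(f,x0[:2] if r else x0,loss='soft_l1').x
                                   ~~~~~~~~~~~~~^^^^^^^^^^^^^^^^^^^^^^^^^^^^^^^^^^^^^^
ValueError: Initial guess is outside of provided bounds
```

View pics/w5c.png

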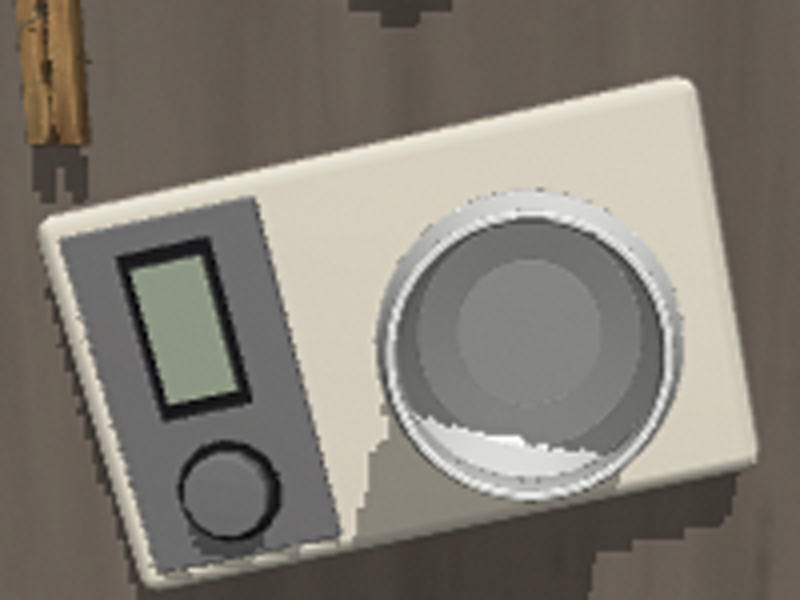

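Run:
```python
from h import *
from rig import vision
import pickle
m0=vision.camera_model("wrist")
def go(n,foot,rim,cor,key):
    o,p,d=pickle.load(open(n+".pkl","rb"));m=wristmodel(m0,o)
    f=lambda L,z:np.array([onplane(180+(u-1.5)/4,60+(v-1.5)/4,z,m) for u,v in L])
    print(n,"foot",f([foot],40)[0].round(1),"rim",circ(f(rim,88)).round(1))
    c=f(cor,18);x=(c[2]+c[3]-c[0]-c[1])/2;yaw=np.arctan2(x[1],x[0]);cs,sn=np.cos(yaw),np.sin(yaw)
    og=c.mean(0)+32*np.array([cs,sn,0]);print("org",og.round(1),yaw,"key pred",og[0]-84*cs+26*sn,og[1]-84*sn-26*cs,"key seen",f([key],27.5)[0].round(1))
    W=world(d,m);z=W[...,2];k=(np.hypot(W[...,0]-455,W[...,1]-77)<14)&(z>25)&(z<33);print("key depth",W[k].mean(0).round(1),circ(W[k]).round(1),k.sum())
    T=W[(np.hypot(W[...,0]-531,W[...,1]-120)<34)&(z>84)];print("rim plane",np.linalg.lstsq(np.c_[T[:,:2]-[531,120],np.ones(len(T))],T[:,2],rcond=None)[0].round(3))
go("w1",(539,368),[(397,400),(685,400),(540,541),(440,505),(640,505)],[(45,190),(155,557),(765,428),(700,42)],(235,458))
go("w5",(529,333),[(385,350),(675,350),(531,502),(430,467),(632,467)],[(40,224),(147,590),(757,463),(694,78)],(229,492))
```

```text
w1 foot [531.6 103.   40. ] rim [531.8 102.3  29.6]
org [531.5 120.8  18. ] 0.20917364040042816 key pred 454.731107117596 77.91803425056395 key seen [455.2  78.9  27.5]
key depth [454.   78.   27.9] [454.   78.    7.6] 357
rim plane [-9.40000e-02  7.10000e-01  3.23334e+02]
w5 foot [530.9 120.   40. ] rim [531.2 119.3  29.7]
org [531.4 120.8  18. ] 0.2100671434819297 key pred 454.61997431735074 77.89293530334524 key seen [455.   78.7  27.5]
key depth [454.1  78.   28. ] [454.2  78.    7.5] 347
rim plane [ 3.10000e-02 -1.34000e+00  2.66936e+02]
```

The cup is upright at about (531.0, 120.0), and the platform centre is about (530.9, 120.5). Next is the key at (454.4, 78).

>>> {"name": "move_arm", "arguments": {
  "plan": [0,-0.005,-0.04,0,255,0,-0.01,-0.077,0,255,0.04,-0.01,-0.077,0,255,0.08,-0.01,-0.077,0,255,0.12,-0.01,-0.077,0,255,0.16,-0.01,-0.077,0,255,0.185,-0.01,-0.077,0,255,0.185,-0.01,-0.077,0,255]
}}

```text
t: 5.85
position: [448.8, 77.7, 39.8]
eef_rot: [0.001, 1.584, -0.0]
force: [-0.2, -0.1, 1.1]
opening: -0.2
```

```bash
python3 snap.py w6
```

```text
5.85 [448.8  77.7  39.8] [-0.16 -0.08  1.05] -0.1877280462135802 [ 1.2000e-03  1.5838e+00 -3.0000e-04]
rim 3859 [530.10911899 120.04558218  28.11605995]
```

View pics/w6.png

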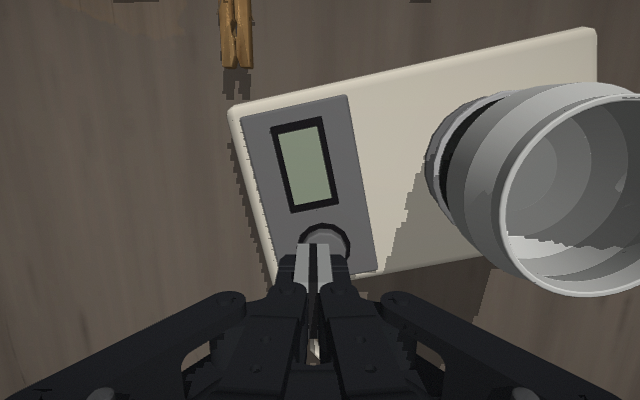

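The fingertips at (313,250) are over the key, and the cup on the right is unmoved. I let the arm settle before going down.

>>> {"name": "move_arm", "arguments": {
  "plan": [0,0,0,0,255,0,0,0,0,255]
}}

```text
t: 6.1
position: [455.5, 77.8, 47.0]
eef_rot: [-0.0, 1.568, -0.0]
force: [0.1, -0.3, -0.5]
opening: 0.4
```

```bash
python3 -c "
from rig import get_obs
o=get_obs();print(o['position'],o['eef_rot'],o['joint_positions'].round(3),o['force'])"
```

```text
[455.52861392  77.83394912  46.95908914] [-7.48371599e-06  1.56758486e+00 -3.06359643e-04] [-0.051  0.061  2.214 -0.     0.864 -0.051] [ 0.12349059 -0.25475119 -0.45822615]
```

>>> {"name": "move_arm", "arguments": {
  "plan": [0.004,0,0,0,255,0.008,0,0,0,255,0.011,0,0,0,255,0.014,0,0,0,255,0.016,0,0,0,255,0.0165,0,0,0,255,0.0165,0,0,0,255]
}}

```text
t: 6.8
position: [454.0, 78.1, 28.7]
eef_rot: [-0.0, 1.571, 0.0]
force: [0.4, -0.3, 0.6]
opening: 0.1
```

>>> {"name": "move_arm", "arguments": {
  "plan": [0.0008,0,0,0,255,0.0016,0,0,0,255,0.0024,0,0,0,255,0.0032,0,0,0,255,0.004,0,0,0,255,0.004,0,0,0,255]
}}

```text
t: 7.4
position: [454.3, 78.0, 24.9]
eef_rot: [0.0, 1.571, -0.0]
force: [0.5, 1.0, 2.6]
opening: 0.2
```

>>> {"name": "move_arm", "arguments": {
  "plan": [0.0006,0,0,0,255,0.0012,0,0,0,255,0.0016,0,0,0,255,0.0016,0,0,0,255]
}}

```text
t: 7.8
position: [454.3, 78.0, 23.5]
eef_rot: [-0.0, 1.571, 0.0]
force: [-1.0, 0.4, 5.2]
opening: -0.1
```

>>> {"name": "move_arm", "arguments": {
  "plan": [0.0004,0,0,0,255,0.0008,0,0,0,255,0.0008,0,0,0,255]
}}

```text
t: 8.1
position: [454.3, 78.0, 23.4]
eef_rot: [-0.0, 1.571, 0.0]
force: [-3.3, 0.3, 9.2]
opening: -0.3
```

The TCP stopped at 23.4 mm while the force rose to 9 N, so the key is at its stop. I release it and go up.

>>> {"name": "move_arm", "arguments": {
  "plan": [-0.002,0,0,0,255,-0.006,0,0,0,255,-0.02,0,0,0,255,-0.05,0,0,0,255,-0.09,0,0,0,255,-0.13,0,0,0,255,-0.17,0,0,0,255,-0.2,0.01,0.03,0,255]
}}

```text
t: 8.9
position: [482.6, 87.8, 224.5]
eef_rot: [0.0, 1.57, -0.001]
force: [-0.4, -0.8, -0.2]
opening: 0.1
```

>>> {"name": "move_arm", "arguments": {
  "plan": [0,0,0.04,0,255,0,0,0.047,0,255,0,0,0.047,0,255,0,0,0.047,0,255]
}}

```text
t: 9.3
position: [529.6, 88.1, 220.8]
eef_rot: [0.0, 1.574, 0.0]
force: [0.7, -0.9, -0.0]
opening: 0.1
```

```bash
python3 snap.py w7
python3 - <<'E'
from h import *
import pickle
from rig import vision
o,p,d=pickle.load(open("w7.pkl","rb"))
crop(p,180,60,200,150,4,"pics/w7c.png")
p,d=vision.grab_frame("scene");cv2.imwrite("pics/scene3.png",p[:,:,::-1])
W=world(d,vision.camera_model("scene"));z=W[...,2]
Q=W[(np.hypot(W[...,0]-531,W[...,1]-120)<50)&(z>80)&(z<100)];print("scene rim",circ(Q))
E
```

```text
9.3 [529.6  88.1 220.8] [ 0.73 -0.9  -0.03] 0.13311568132957918 [1.0000e-04 1.5744e+00 0.0000e+00]
rim 662 [530.91735373 120.22036118  28.234383  ]
scene rim [527.96901792 119.6305806   28.31547596]
```

View pics/w7c.png

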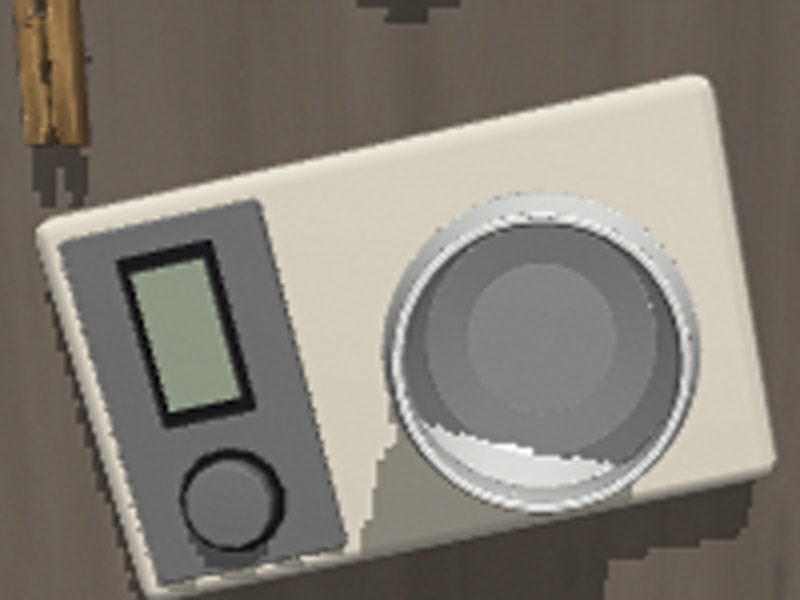

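View pics/scene3.png

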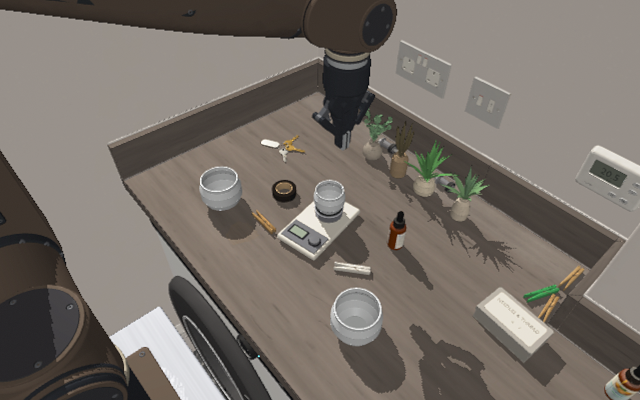

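The cup stands centred and upright, unchanged by the press. The key is up at crop (232,498), and the tape, bottle, pegs and keys are where they were.

```bash
python3 -c "
from rig import bot
print(bot.close_job())"
```

```text
the job is handed in; nothing more can be done
None
```

I nudged the cup low down with two half-open fingertips, in three short pushes of about 17.5 mm in all. It stood upright near the middle of the platform, and I drew clear of it. Then I pressed the tare key with the shut fingers until it stopped (TCP 23.4 mm, about 9 N) and let it come up again. I handed the job in after 9.4 s.

**Cup position:** my last wrist check put the cup at about (530.9, 120.2) mm, the same as before the key press. The platform's centre measured about (531, 120.5), so the cup is about 0.5 mm off, within a calibration good to about 2 mm.

**Disagreements:**
- The scene camera read the cup's x as 528.0. It was also 2 to 3 mm low at the start, and its measured displacement agreed with the wrist camera's.
- A fit of the rim plane for tilt failed because it took in other points, so I judged the cup upright from the pictures.
- The overhead check after retreating failed because the arm blocked that camera's view.

**Other things:** the tape, bottle, both pegs and the keys looked unmoved in the last picture.

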